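# Load a coupling into the third gap of the fitting rack

### The job

With closed fingertips, run the loading cradle along the rack's rail, counting the gaps from the left as you face them, and stop with the coupling it carries squarely in front of the third gap. Push the standing coupling out of the cradle into that gap, fully home against the back stop, without gripping, lifting or tipping it; then push the empty cradle back to the stop at the left end of the rail. Leave the couplings already in the rack and the things around it where they are.

Things in the scene. Friction and masses are not known exactly. Their poses are not given: they have to be found in the camera images.
- rack: Fixed low rack, five parallel gaps (lanes) side by side, open on top and to the robot, on an aluminium plate (x -0.066..0.058, y -0.154..0.212, 6 mm thick). Origin on the work surface under the middle of the third gap's mouth; +x points into the gaps, +y left along the row, z up. Gap centrelines, first to fifth from the left: y = +0.106, +0.053, 0, -0.053, -0.106.
- row_left (a point): Top of the nose of the leftmost divider, left of the first gap, at rack x = 0, y = 0.1325. Six dividers, 4 mm thick with rounded noses, leave gaps 49 mm wide and 41 mm deep (rack x 0 to 0.041, where the back stop's face is). Above the work surface: lane floor 20 mm, divider tops 38 mm, back stop top 44 mm.
- rail_left (a point): Middle of the left end stop of the steel guide rail. The rail runs along rack y at x = -0.030 in front of the gaps, 12 mm wide, its top 12 mm above the work surface. The end stops, at rack y = 0.1985 and -0.1405, are 24 mm wide in x, 10 mm in y, up to 18 mm above the work surface; other screw heads on the plate are under 9 mm.
- cradle (a joint): Travel of the loading cradle along the rail, m: 0 = at the left end stop (start), growing to the right, 0.270 = right stop. Its centre is at rack y = 0.164 - value: in line with the first gap at 0.058, the second at 0.111, the third at 0.164. About 1.2 N of friction; stays where it is left, no detents.
- cradle_floor (a point): Middle of the cradle's floor, 20.5 mm above the work surface, at rack x = -0.030. Steel plate 50 mm (x) by 55 mm (y), open at front and back, with 4 mm cheeks left and right: outer faces 27.5 mm from this point, 14.5 to 31 mm above the work surface, the faces to push (1 mm rivet heads). Below 16 mm its bearing block stands 2 mm past the cheeks.
- coupling: The coupling to be loaded: dark iron pipe coupling standing on end, 44 mm diameter, 41 mm high, about 0.17 kg, loose. Origin at the centre of its underside, z up. It starts standing in the cradle between the cheeks (47 mm apart). Fully home, touching the back stop, its centre is at rack x = 0.019, with 3 mm of it outside the gap mouth and clear of the cradle.
- stored_2: Grey coupling, same size, standing loose in the second gap; leave it. Origin at the centre of its underside.
- stored_5: Grey coupling, same size, standing loose in the fifth gap; leave it. Origin at the centre of its underside.
- compound_tin: Round tin of thread compound with a black brush cap, 66 mm diameter, 88 mm high, standing to the left of the rack; leave it. Origin at the centre of its underside.
- valve: Brass ball valve with a blue lever, 39 x 124 x 54 mm, lying to the left of the rack; leave it. Origin at the centre of its underside.
- nipple: Pipe nipple lying on the surface to the right of the rack, 95 mm long, 34 mm diameter; leave it. Origin at the centre of its underside, x along its length.
Not all that is in view belongs to the job. Leave any green look-alike of the coupling alone.

How it is judged:
On the way, in this order (a step that is already met when the one before it is completed fails the run):
1. the cradle stands in line with the third gap (within 6 mm), the coupling still in it (value of joint cradle between 0.158 and 0.17 m and horizontal distance between coupling and cradle_floor below 0.01 m), for 0.2 s.
2. the coupling stands in the third gap, pushed home (x of coupling in the frame of rack between 0.0125 and 0.026 m and y of coupling in the frame of rack between -0.008 and 0.008 m and height (world z) of coupling between 0.015 and 0.024 m and angle between coupling's own z axis and vertical below 0.1 rad), for 0.2 s.
At the end, for the whole second after the job is handed in: The coupling stands upright and at rest in the third gap, within 6 mm of the back stop, and the cradle is back within 10 mm of the left end stop (all of step 2 and linear speed of coupling below 0.02 m/s and value of joint cradle below 0.01 m and velocity of joint cradle below 0.02 m/s); the robot touches nothing.
It fails at once if the coupling is lifted (more than about 12 mm) (height (world z) of coupling above 0.033 m).
It fails at once if the coupling is tipped (angle between coupling's own z axis and vertical above 0.4 rad).
It fails at once if a coupling already in the rack is disturbed (moved over 12 mm) (distance of any of stored_2, stored_5 from where it was at the start of the episode above 0.012 m).
It fails at once if a bystander is disturbed (moved over 12 mm) (distance of any of compound_tin, valve, nipple from where it was at the start of the episode above 0.012 m).
It also fails if it takes over 58 s, if anything falls off the work surface, if the arm or the gripper's body presses on something with over 40 N, if the wrist force passes 120 N, or if a joint passes its speed limit or range.

### The arm

A 6-joint arm with a two-finger parallel gripper is mounted at the origin on a cart in front of the work surface, level with it; the furniture and walls round the work are solid. World frame = base frame: x ahead of the robot, y to its left, z up, the work surface at z = 0. Lengths are in m, angles in rad, forces in N, time in s.
With the tool pointing down it reaches from about 0.3 to 0.875 m from the base axis. Payload 6.4 kg.
Tool frame: the origin (TCP) lies between the finger pads; the fingertips stand 19 mm ahead of it and the grasp point (between the pads) is the TCP; z points along the fingers, y is the line along which they close (so a half turn about z gives the same grasp; the last joint's range is limited). The gripper opens to 85 mm and grips with 20 to 120 N. Pads are 22 mm wide; open, the fingers measure 114 mm over their backs; the gripper's body (76 mm by 85 mm) begins 54 mm behind the grasp point. The pads swing forward as they close: fully open they stand 13 mm farther back than shut.
Start: joints at [1.036, 0.181, 1.607, -0, 1.354, -0.206], TCP at [0.186, 0.544, 0.219] pointing down, gripper open.
Joint ranges: [-2.99, 2.99], [-0.89, 2.07], [0.3, 2.58], [-1.14, 4.28], [0, 2.63], [-3.12, 3.12]. Speed limits (rad/s): [2.57, 2.57, 3.01, 3.14, 3.14, 3.14].

### API

Orientations are given as a unit quaternion [w, x, y, z].
In Python, from station import ctrl, vision, order gives the robot as it stands.
- The arm moves only by the tool play_rows, never from a script. Its argument "rows" is a list of rows, each an object of numbers: "gripper": the opening, from 0 (shut) to 1 (fully open); "dx", "dy", "dz": the shift along the tool's x, y, z in mm; "wx", "wy", "wz": the turn, a rotation vector about the tool's x, y, z in rad. In form: [{"gripper": .., "dx": .., "dy": .., "dz": .., "wx": .., "wy": .., "wz": ..}, ...]. A call has 1 to 12 rows; each row shifts and turns the commanded pose from where the row before left it, along the tool's axes as they then stand; what a row does not reach is not made up. A row lasts 1/8 s, in which the tool goes at most 62.5 mm and 10.7 degrees, less where a joint would pass 70% of its speed; a pose out of reach is approached as far as the arm can. A call with a gripper value outside its range is refused whole. The fingers move at their own pace and stop on an object; the grip force is fixed at half the most. Time passes only in rows, so rows that do not move let the fingers close. It gives the time, the measured TCP pose, the force, the opening and the grip force at its end, in the units of the state.
- ctrl.read_state(): the state, without advancing time (a new reading comes with each control period).
- vision.capture(name): name is "scene" or "side" or "wrist"; returns the picture (384x512x3 uint8, blue, green, red); there is no depth.
- vision.camera_params(name): a dict with "vfov" (degrees; the focal length in pixels is half the picture's height over the tangent of half this angle, whatever the lens; pixels are square), "cx", "cy" (the principal point, pixels), "dist_coeffs" ([k1, k2, p1, p2, k3] as OpenCV has them; the pictures are not rectified), "origin" and "rotation" of the camera in the world. Camera axes: x right, y up, looking along -z (the intrinsics and any distortion apply to the point x, -y, -z); pixel columns grow to the right and rows downward; lengths in m; the calibration is good to about 2 mm. A picture is of the moment at which its call begins: read the wrist's pose just before it. camera_params takes no time and is no camera call; for the wrist camera it gives the pose at the moment of the call.
- order.sign_off(): hands the job in; it is judged then, once.
The state is a dict: "time": time; "joint_positions": joint angles; "joint_velocities": joint speeds; "tau": joint torques, N m; "eef_pos": TCP position; "eef_rot": TCP orientation; "force": force on the tool from outside, world axes, zero at the start; "torque": the same for the moment, N m; "width": finger opening in m; "finger_force": force on a finger pad.
Only numpy, scipy, OpenCV 4.12 (cv2) and the standard library are available. Lean on these libraries where they do the work, as an engineer would, in place of code of your own. Each camera call takes 0.05 s, during which the arm holds its last target. There are 200 camera calls.

## Working session

There is one attempt and no reset: what is moved stays moved. The work goes in short steps, Python scripts to look and compute and a tool call to move; the robot and the scene stay as the last step left them, time stands still between calls to the robot, and variables do not carry over. Pictures are saved under pics/ and viewed, at most 10 in all, crops included, and the job is handed in when it is done.

Besides the shell and the picture viewer there is one more tool, called as name(argument=value, ...), one argument or row to a line, values as JSON. play_rows: Moves the arm, as the interface text tells. Its arguments: {"type":"object","properties":{"rows":{"type":"array"}},"required":["rows"]}

```bash
mkdir -p pics; python3 - <<'E'
from station import ctrl, vision
import cv2
s=ctrl.read_state();print(s['time'],s['eef_pos'],s['eef_rot'],s['width'])
for n in ("scene","side"):
    cv2.imwrite(f"pics/{n}0.png",vision.capture(n)); print(vision.camera_params(n))
E
```

```text
0.0 [0.18535501 0.54371166 0.21790352] [-3.09253664e-04  1.63655225e-01  9.86517236e-01 -7.84715980e-04] 0.08537854201499566
{'vfov': 45.674642275910664, 'cx': 254.8938161484125, 'cy': 194.21601459234222, 'dist_coeffs': array([-0.09106561,  0.        ,  0.        ,  0.        ,  0.        ]), 'origin': array([-0.16662505, -1.0593253 ,  0.88292253]), 'rotation': array([ 0.84202207,  0.4612165 , -0.12689943, -0.24934855])}
{'vfov': 55.534745862927295, 'cx': 256.9159430634701, 'cy': 196.06871864805566, 'dist_coeffs': array([-0.0102127,  0.       ,  0.       ,  0.       ,  0.       ]), 'origin': array([0.30105036, 0.92399594, 0.7796373 ]), 'rotation': array([-0.0969323 , -0.05504462,  0.42602701,  0.89781691])}
```

View pics/scene0.png

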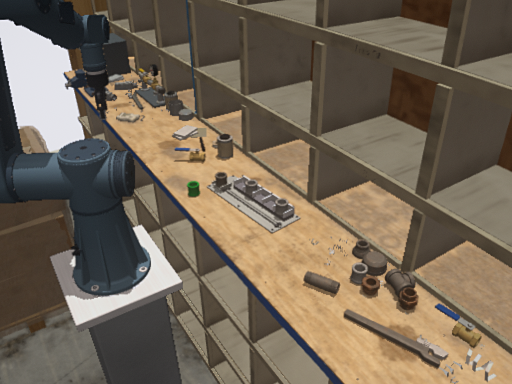

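View pics/side0.png

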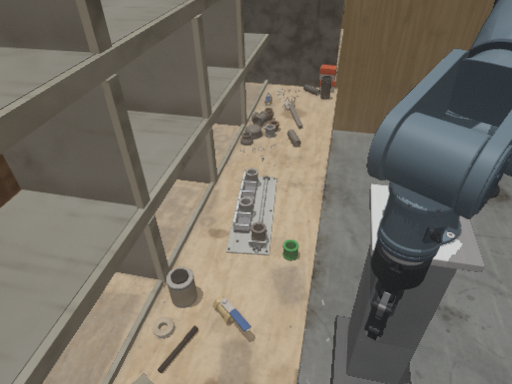

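The scene view shows the rack at about (255,202), with the coupling in the cradle at (221,180) and the green look-alike at (193,188). In the side view the cradle is at (259,232) and the green one at (291,250). The dark coupling on the rail fits the description. I'll confirm it in a crop.

```bash
python3 - <<'E'
import cv2,numpy as np
a=cv2.imread("pics/scene0.png")[160:240,180:310]; b=cv2.imread("pics/side0.png")[160:265,220:310]
cv2.imwrite("pics/c1.png",cv2.resize(a,None,fx=6,fy=6,interpolation=2))
cv2.imwrite("pics/c2.png",cv2.resize(b,None,fx=5.6,fy=5.6,interpolation=2))
E
```

```text
(no output)
```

View pics/c1.png

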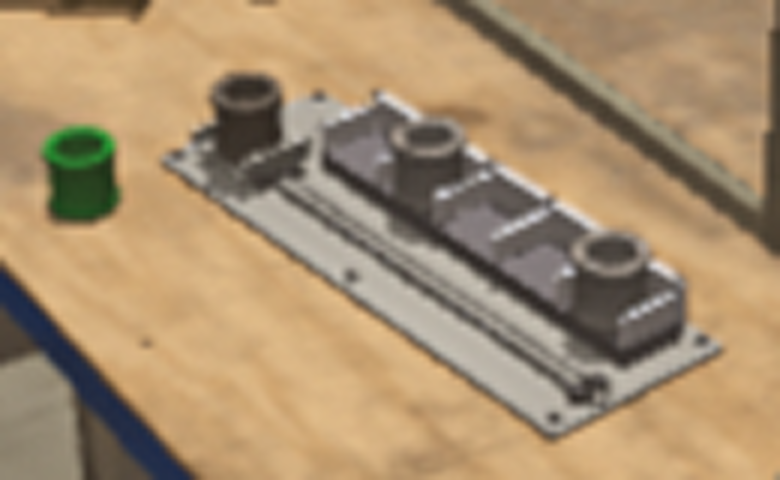

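View pics/c2.png

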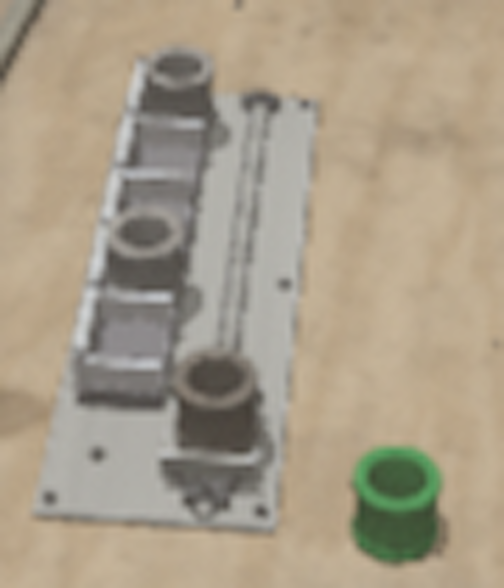

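The crops confirm it: the dark coupling stands in the cradle at the left end of the rail, and stored couplings are in gaps 2 and 5. The green one is off to the left-front. Next I fit the rack pose from both views.

```bash
cat > h.py <<'E'
import numpy as np,cv2
from scipy.spatial.transform import Rotation as R
from station import ctrl,vision
def cam(n):
    p=vision.camera_params(n);q=p['rotation'];Rw=R.from_quat([q[1],q[2],q[3],q[0]]).as_matrix()@np.diag([1,-1,-1])
    f=192/np.tan(np.radians(p['vfov'])/2)
    return np.array([[f,0,p['cx']],[0,f,p['cy']],[0,0,1]]),p['dist_coeffs'],Rw,p['origin']
def proj(n,P):
    K,d,Rw,o=cam(n);P=np.atleast_2d(P)
    return cv2.projectPoints(P,cv2.Rodrigues(Rw.T)[0],-Rw.T@o,K,d)[0].reshape(-1,2)
def back(n,uv,z):
    K,d,Rw,o=cam(n);a=cv2.undistortPoints(np.array([[uv]],float),K,d)[0,0]
    r=Rw@np.array([a[0],a[1],1]);return o+r*(z-o[2])/r[2]
def W(p,P):
    P=np.atleast_2d(P);c,s=np.cos(p[2]),np.sin(p[2])
    return np.c_[p[0]+c*P[:,0]-s*P[:,1],p[1]+s*P[:,0]+c*P[:,1],P[:,2]]
E
python3 - <<'E'
from h import *
from scipy.optimize import least_squares
LF,LB,RF,RB=[-.066,.212,.006],[.058,.212,.006],[-.066,-.154,.006],[.058,-.154,.006];C=[-.03,.164,.0615]
obs={'scene':([LF,RF,RB,C],np.array([[163,160],[553,437],[720,348],[247,92]])/6+[179.6,159.6]),
'side':([LF,LB,RF,C],np.array([[275,530],[36,515],[317,102],[216,379]])/5.6+[219.6,159.6])}
fun=lambda p,ns=('scene','side'):np.concatenate([(proj(n,W(p,obs[n][0]))-obs[n][1]).ravel() for n in ns])
for ns in (('scene',),('side',),('scene','side')):
    r=least_squares(fun,[.5,.0,0],args=(ns,));print(ns,r.x,np.abs(r.fun).max())
print(r.fun.reshape(-1,2).round(1))
for n,uv,z in (('scene',(80,145),.041),('side',(397,477),.041)):
    print(n,back(n,np.array(uv)/(6 if n=='scene' else 5.6)+([179.6,159.6] if n=='scene' else [219.6,159.6]),z))
q=ctrl.read_state()['eef_rot'];print(R.from_quat([q[1],q[2],q[3],q[0]]).as_matrix().round(3))
E
```

```text
('scene',) [0.52258733 0.03800129 0.11530895] 0.5752897452371712
('side',) [0.52463317 0.04288459 0.12757215] 0.5816980735053221
('scene', 'side') [0.52387778 0.04105985 0.12120712] 0.8685265526847559
[[-0.9 -0.6]
 [-0.1 -0.4]
 [ 0.4 -0.7]
 [-0.1 -0.6]
 [ 0.5 -0.3]
 [-0.4 -0.5]
 [ 0.7 -0.6]
 [-0.3 -0.2]]
scene [0.37624258 0.22876458 0.041     ]
side [0.37594023 0.22951879 0.041     ]
[[-0.946  0.323 -0.001]
 [ 0.323  0.946 -0.001]
 [ 0.    -0.002 -1.   ]]
```

play_rows(
  rows=[
    {"gripper": 0, "wz": -0.15},
    {"gripper": 0, "wz": -0.15},
    {"gripper": 0, "wz": -0.15},
    {"gripper": 0, "dx": -30, "dy": -39},
    {"gripper": 0, "dx": -31, "dy": -39},
    {"gripper": 0, "dx": -31, "dy": -39},
    {"gripper": 0, "dx": -31, "dy": -39},
    {"gripper": 0, "dx": -31, "dy": -39},
    {"gripper": 0, "dx": -31, "dy": -40, "dz": 20},
    {"gripper": 0, "dx": -30, "dy": -40, "dz": 20},
    {"gripper": 0, "dx": -30, "dy": -40, "dz": 20},
  ],
)

```text
validation failed for argument at $.ro...
```

```bash
cat >> h.py <<'E'
P=[0.5239,0.0411,0.1212]
def where(p=P):
    s=ctrl.read_state();e=s['eef_pos'];c,n=np.cos(p[2]),np.sin(p[2]);d=e[:2]-p[:2]
    q=s['eef_rot'];M=R.from_quat([q[1],q[2],q[3],q[0]]).as_matrix()
    print('t',s['time'],'rack mm',(1000*np.array([c*d[0]+n*d[1],-n*d[0]+c*d[1],e[2]])).round(1),'yaw off',np.arctan2(M[1,1],M[0,1])-np.pi/2-p[2],'tilt',M[:2,2].round(3),'F',s['force'].round(1),s['width'])
E
python3 - <<'E'
from h import *
where()
im=vision.capture('wrist');cv2.imwrite('pics/w0.png',im);print(vision.camera_params('wrist'))
print(proj('wrist',W(P,[[-.03,.164,.0615],[-.03,.1985,.018],[0,.1325,.038],[-.066,.212,.006],[.058,.212,.006]])))
E
```

```text
t 0.1 rack mm [-275.3  539.9  218. ] yaw off -0.4499914368959499 tilt [-0.001 -0.001] F [0.2 0.5 0.6] 0.08533397761432271
{'vfov': 58.10910403624029, 'cx': 251.9405363238654, 'cy': 190.29807867585345, 'dist_coeffs': array([-0.10446459,  0.        ,  0.        ,  0.        ,  0.        ]), 'origin': array([0.12151371, 0.56555415, 0.37230845]), 'rotation': array([ 0.80560715, -0.10910406, -0.07806718,  0.5770606 ])}
[[ 80.90246425 449.97667756]
 [111.16541825 418.86634168]
 [ 83.26858309 452.96692496]
 [107.33988709 392.77489259]
 [153.58991437 447.35732809]]
```

View pics/w0.png

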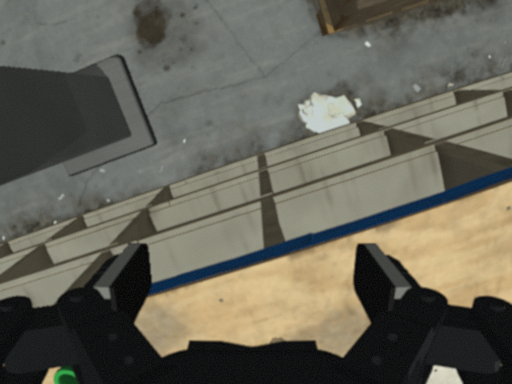

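The wrist view looks back towards the cart, with the fingers at the bottom. The move was rejected because every field has to be given.

play_rows(
  rows=[
    {"gripper": 0, "dx": 0, "dy": 0, "dz": 0, "wx": 0, "wy": 0, "wz": -0.15},
    {"gripper": 0, "dx": 0, "dy": 0, "dz": 0, "wx": 0, "wy": 0, "wz": -0.15},
    {"gripper": 0, "dx": 0, "dy": 0, "dz": 0, "wx": 0, "wy": 0, "wz": -0.15},
    {"gripper": 0, "dx": -30, "dy": -39, "dz": 0, "wx": 0, "wy": 0, "wz": 0},
    {"gripper": 0, "dx": -31, "dy": -39, "dz": 0, "wx": 0, "wy": 0, "wz": 0},
    {"gripper": 0, "dx": -31, "dy": -39, "dz": 0, "wx": 0, "wy": 0, "wz": 0},
    {"gripper": 0, "dx": -31, "dy": -39, "dz": 0, "wx": 0, "wy": 0, "wz": 0},
    {"gripper": 0, "dx": -31, "dy": -39, "dz": 0, "wx": 0, "wy": 0, "wz": 0},
    {"gripper": 0, "dx": -31, "dy": -40, "dz": 20, "wx": 0, "wy": 0, "wz": 0},
    {"gripper": 0, "dx": -30, "dy": -40, "dz": 20, "wx": 0, "wy": 0, "wz": 0},
    {"gripper": 0, "dx": -30, "dy": -40, "dz": 20, "wx": 0, "wy": 0, "wz": 0},
  ],
)

```text
time: 1.52
eef_pos: [0.4678, 0.2598, 0.1581]
eef_rot: [0.0, -0.061, 0.998, 0.0]
force: [0.4, 0.9, 0.2]
width: -0.0003
finger_force: 0.0
```

```bash
python3 - <<'E'
from h import *
where()
im=vision.capture('wrist');cv2.imwrite('pics/w1.png',im)
print(proj('wrist',W(P,[[-.03,.164,.0615],[-.03,.1985,.018],[0,.1325,.038],[-.066,.212,.006],[.058,.212,.006]])))
E
```

```text
t 1.525 rack mm [-29.3 223.9 158.1] yaw off -8.791721044246192e-05 tilt [0. 0.] F [0.4 0.9 0.2] -0.00029682314427801487
[[178.4352352  185.74770196]
 [228.51698011 172.97112608]
 [149.26046492 213.31585318]
 [244.15954922 129.67424627]
 [245.18263727 259.11376886]]
```

View pics/w1.png

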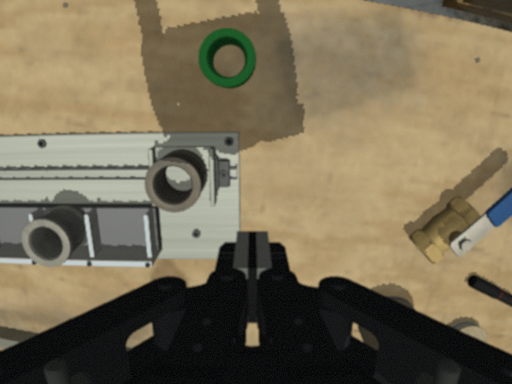

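The wrist view shows the plate's left corners at (239,132) and (241,259), the coupling ring centred at (174,181), the left stop at (224,172), and the fingertips at about (252,238). The valve and tin are clear. I'll do one wrist-only fit, with a check on the fingertip.

```bash
python3 - <<'E'
from h import *
from scipy.optimize import least_squares
pts=[[-.066,.212,.006],[.058,.212,.006],[-.03,.164,.0615],[.0,.1325,.038]]
ob=np.array([[239,132],[241,259],[174,181],[147,209.]])
r=least_squares(lambda p:(proj('wrist',W(p,pts))-ob).ravel(),P);print(r.x,r.fun.reshape(-1,2).round(1))
s=ctrl.read_state()['eef_pos'];M=np.array([np.cos(.1212),np.sin(.1212),0])
for k in(-.011,0,.011):print(k,proj('wrist',s+[0,0,-.019]+k*M))
im=cv2.imread('pics/w1.png')[110:300,130:290];cv2.imwrite('pics/w1c.png',cv2.resize(im,None,fx=3.1,fy=3.1,interpolation=2))
E
```

```text
[0.5189914  0.03689779 0.09985608] [[ 2.6 -3.3]
 [-0.8 -0.7]
 [ 0.3  2.3]
 [-2.2  1.4]]
-0.011 [[251.80379245 206.34027347]]
0 [[251.84597791 225.86706527]]
0.011 [[251.88681634 244.71946466]]
```

View pics/w1c.png

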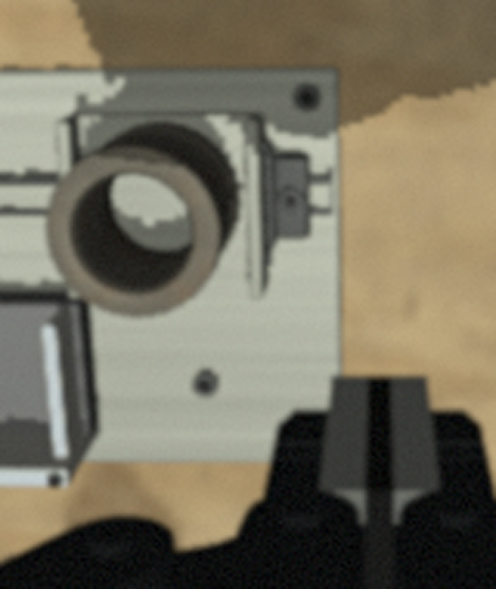

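The fingertip is within 1 mm of prediction. The three views put the rack y between 0.037 and 0.043, so I'll take the relative position from wrist pictures after contact. Now I descend left of the cradle, with the tips above the end stop, and start pushing.

play_rows(
  rows=[
    {"gripper": 0, "dx": 2, "dy": 5, "dz": 40, "wx": 0, "wy": 0, "wz": 0},
    {"gripper": 0, "dx": 2, "dy": 0, "dz": 40, "wx": 0, "wy": 0, "wz": 0},
    {"gripper": 0, "dx": 0, "dy": 0, "dz": 35, "wx": 0, "wy": 0, "wz": 0},
    {"gripper": 0, "dx": 0, "dy": 0, "dz": 0, "wx": 0, "wy": 0, "wz": 0},
    {"gripper": 0, "dx": 0, "dy": -12, "dz": 0, "wx": 0, "wy": 0, "wz": 0},
    {"gripper": 0, "dx": 0, "dy": -8, "dz": 0, "wx": 0, "wy": 0, "wz": 0},
    {"gripper": 0, "dx": 0, "dy": -8, "dz": 0, "wx": 0, "wy": 0, "wz": 0},
    {"gripper": 0, "dx": 0, "dy": -8, "dz": 0, "wx": 0, "wy": 0, "wz": 0},
    {"gripper": 0, "dx": 0, "dy": -8, "dz": 0, "wx": 0, "wy": 0, "wz": 0},
  ],
)

```text
time: 2.7
eef_pos: [0.4681, 0.2216, 0.0442]
eef_rot: [0.0, -0.06, 0.998, 0.0]
force: [-0.5, 1.4, 1.0]
width: 0.0
finger_force: 0.7
```

```bash
python3 - <<'E'
from h import *
where()
E
```

```text
t 2.7 rack mm [-33.6 185.9  44.2] yaw off -0.00031922300004574855 tilt [0.001 0.001] F [-0.5  1.4  1. ] 4.717112017326086e-05
```

play_rows(
  rows=[
    {"gripper": 0, "dx": 0, "dy": -12, "dz": 0, "wx": 0, "wy": 0, "wz": 0},
    {"gripper": 0, "dx": 0, "dy": -15, "dz": 0, "wx": 0, "wy": 0, "wz": 0},
    {"gripper": 0, "dx": 0, "dy": -15, "dz": 0, "wx": 0, "wy": 0, "wz": 0},
    {"gripper": 0, "dx": 0, "dy": -15, "dz": 0, "wx": 0, "wy": 0, "wz": 0},
    {"gripper": 0, "dx": 0, "dy": -15, "dz": 0, "wx": 0, "wy": 0, "wz": 0},
    {"gripper": 0, "dx": 0, "dy": -15, "dz": 0, "wx": 0, "wy": 0, "wz": 0},
    {"gripper": 0, "dx": 0, "dy": -15, "dz": 0, "wx": 0, "wy": 0, "wz": 0},
    {"gripper": 0, "dx": 0, "dy": -12, "dz": 0, "wx": 0, "wy": 0, "wz": 0},
    {"gripper": 0, "dx": 0, "dy": -8, "dz": 0, "wx": 0, "wy": 0, "wz": 0},
    {"gripper": 0, "dx": 0, "dy": -5, "dz": 0, "wx": 0, "wy": 0, "wz": 0},
    {"gripper": 0, "dx": 0, "dy": 0, "dz": 0, "wx": 0, "wy": 0, "wz": 0},
  ],
)

```text
time: 4.08
eef_pos: [0.4829, 0.0956, 0.0437]
eef_rot: [-0.0, -0.06, 0.998, -0.0]
force: [-0.1, 0.3, -0.8]
width: 0.0001
finger_force: 0.0
```

```bash
python3 - <<'E'
from h import *
where()
im=vision.capture('wrist');cv2.imwrite('pics/w2.png',im);b=vision.capture('side');
o=np.zeros((576,800,3),np.uint8);o[:450,:600]=cv2.resize(im,(600,450));
c=cv2.resize(b[160:265,215:300],None,fx=5,fy=5,interpolation=2)[:576]
o=np.hstack([im,cv2.resize(b[160:256,228:300],(288,384),interpolation=2)]);cv2.imwrite('pics/m2.png',o);print(o.shape)
Q=[.5232,.0385,.117]
print(proj('wrist',W(Q,[[0,y,.038] for y in(.1325,.0795,.0265,-.0265,-.0795)])).round(1).tolist())
print(proj('wrist',W(Q,[[-.03,.0275,.031],[-.03,-.0275,.031],[-.055,.0275,.031],[-.055,-.0275,.031]])).round(1).tolist())
E
```

```text
t 4.075 rack mm [-34.1  59.   43.7] yaw off -0.00023594333988244398 tilt [-0. -0.] F [-0.1  0.3 -0.8] 0.00013237788234650024
(384, 800, 3)
[[382.9, 292.9], [284.9, 294.0], [184.9, 293.2], [88.5, 290.6], [1.0, 286.1]]
[[186.1, 235.9], [84.6, 234.4], [183.8, 189.8], [78.5, 189.3]]
```

View pics/m2.png

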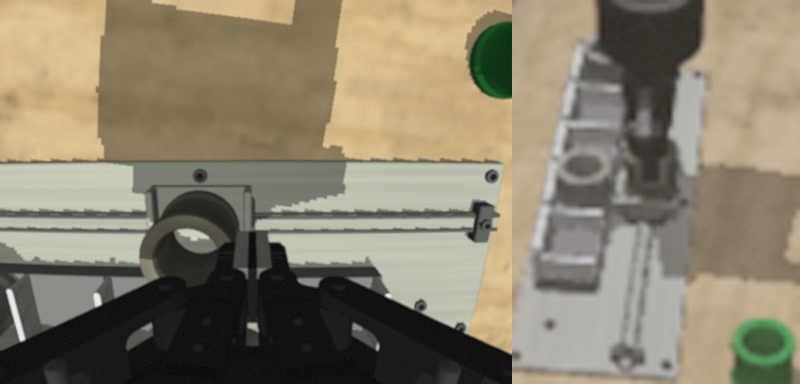

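The wrist view shows the cradle's front cheek corners at about (153,187) and (251,187), the left stop at (482,220), the plate's left-front corner at (502,163), and divider noses at about (96,292) and (11,290). The coupling is upright in the cradle. I'll solve the cradle travel relative to those.

```bash
python3 - <<'E'
from h import *
def rk(w,p=P):
    c,n=np.cos(p[2]),np.sin(p[2]);d=w[:2]-p[:2];return (1000*np.array([c*d[0]+n*d[1],-n*d[0]+c*d[1]])).round(1)
for nm,uv,z in [('cheekR',(153,187),.031),('cheekL',(251,187),.031),('stop(-30,198.5)',(482,220),.018),('LF(-66,212)',(502,163),.006),('div(0,-26.5)',(96,292),.038),('div(0,-79.5)',(11,290),.038)]:
    print(nm,rk(back('wrist',uv,z)))
im=cv2.imread('pics/w2.png')
g=cv2.cvtColor(im,cv2.COLOR_BGR2GRAY)
print(g[189:194].mean(0)[140:165].round().astype(int),g[189:194].mean(0)[238:266].round().astype(int))
print('row300',g[300,0:120])
E
```

```text
cheekR [-57.3   9.6]
cheekL [-57.4  59. ]
stop(-30,198.5) [-34.2 194.1]
LF(-66,212) [-66.  209.8]
div(0,-26.5) [ -0.4 -24.8]
div(0,-79.5) [  0.8 -76.1]
[127 128 126 122 118 112 106 101  94  87  78  69  62  59  56  58  78 109
 122 124 124 123 124 123 124] [122 122 123 121 118 105  89  84  83  85  84  80  80  92 109 118 119 119
 119 118 119 118 119 119 117 119 119 119]
row300 [ 54  53  53  54  53  54  52  75 136 203 231 234 232 227 188 123  77  74
  79  83  80  79  82  80  79  78  77  79  80  80  80  79  77  76  89 115
 135 142 139 141 143 139 140 139 138 139 140 140 139 139 139 140 140 140
 141 140 140 142 139 139 142 141 139 142 138 143 140 139 140 141 138 139
 140 141 140 141 140 143 140 141 140 141 141 139 141 142 143 141 141 140
 143 139 138 160 205 229 232 231 233 228 196 137  84  72  75  76  78  77
  70  63  56  40  33  22  18  17  22  11  14  19]
```

The geometry says the fingertip may be above the cheek and leaning on the coupling instead of pushing the cheek. I'll check with one enlarged montage.

```bash
python3 - <<'E'
from h import *
where()
b=vision.capture('side');a=vision.capture('scene');w=cv2.imread('pics/w2.png')
r=lambda i,s:cv2.resize(i,s,interpolation=cv2.INTER_CUBIC)
A=r(b[180:220,245:280],(350,400));B=r(a[165:225,215:282],(450,400));
C=r(w[160:300,130:290],(229,200))
cv2.imwrite('pics/m3.png',np.vstack([np.hstack([A,B]),np.hstack([r(w[170:290,120:300],(300,200)),np.zeros((200,500,3),np.uint8)])]))
Q=[.5232,.0385,.117];s=ctrl.read_state()['eef_pos']
for n,(u,v,f,g) in {'side':(245,180,10,10),'scene':(215,165,6.72,6.67)}.items():
    print(n,((proj(n,[s+[0,0,-.019],s+[0,0,0]])-[u,v])*[f,g]).round().tolist(),((proj(n,W(Q,[[-.055,.061,.031],[-.005,.061,.031],[-.03,.0335,.0615]]))-[u,v])*[f,g]).round().tolist())
E
```

```text
t 4.175 rack mm [-34.2  59.4  43.6] yaw off 0.00021939517460320412 tilt [-0. -0.] F [ 0.4  0.2 -0.5] -0.0001687978341742715
side [[177.0, 324.0], [176.0, 277.0]] [[247.0, 310.0], [86.0, 301.0], [174.0, 174.0]]
scene [[154.0, 203.0], [153.0, 172.0]] [[121.0, 208.0], [198.0, 174.0], [191.0, 163.0]]
```

View pics/m3.png

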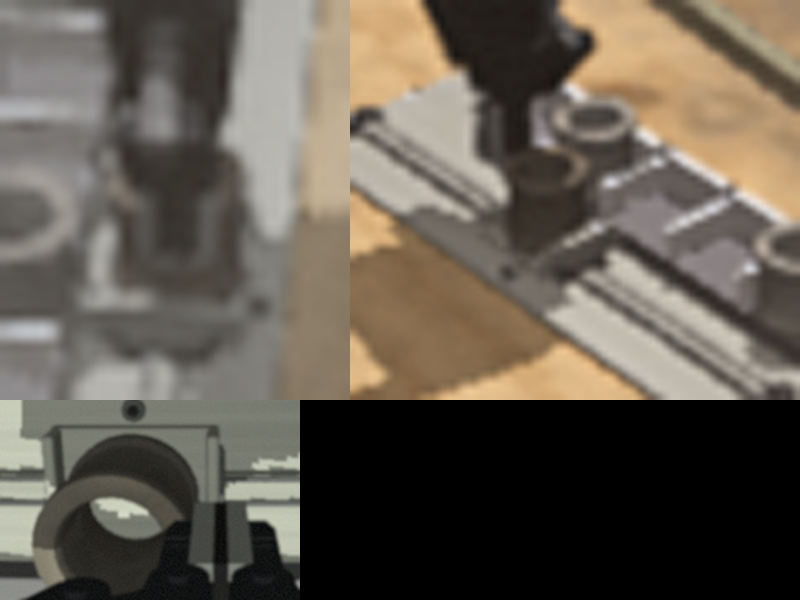

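The view confirms it. In the side crop the finger bottom ends at about row 265, above the cheek top at about row 300, and in the wrist crop it touches the coupling's side. So the real tips are higher than I assumed. I'll work out where they are.

```bash
python3 - <<'E'
from h import *
s=ctrl.read_state()['eef_pos'];y=.1212
X=np.array([-np.cos(y),-np.sin(y),0]);Y=np.array([-np.sin(y),np.cos(y),0])
for z in(-.019,-.012,-.006,0,.006):
  print(z,[ (proj('wrist',s+[0,0,z]+k*X)[0].round(0).tolist(),) for k in(0,.007,.011)],'px/mm',np.ptp(proj('wrist',[s+[0,0,z]+.011*X,s+[0,0,z]+.011*X+.01*Y])[:,0])/10)
E
```

```text
-0.019 [([252.0, 226.0],), ([252.0, 214.0],), ([252.0, 206.0],)] px/mm 1.8974160615684952
-0.012 [([252.0, 231.0],), ([252.0, 218.0],), ([252.0, 211.0],)] px/mm 1.9701300111059339
-0.006 [([252.0, 235.0],), ([252.0, 222.0],), ([252.0, 215.0],)] px/mm 2.036982806520382
0 [([252.0, 240.0],), ([252.0, 227.0],), ([252.0, 219.0],)] px/mm 2.1084660854269712
0.006 [([252.0, 245.0],), ([252.0, 231.0],), ([252.0, 223.0],)] px/mm 2.1850702158262836
```

play_rows(
  rows=[
    {"gripper": 0, "dx": 0, "dy": 14, "dz": 0, "wx": 0, "wy": 0, "wz": 0},
    {"gripper": 0, "dx": 0, "dy": 14, "dz": 0, "wx": 0, "wy": 0, "wz": 0},
    {"gripper": 0, "dx": 0, "dy": 0, "dz": 6, "wx": 0, "wy": 0, "wz": 0},
    {"gripper": 0, "dx": 0, "dy": 0, "dz": 4, "wx": 0, "wy": 0, "wz": 0},
    {"gripper": 0, "dx": 0, "dy": 0, "dz": 2, "wx": 0, "wy": 0, "wz": 0},
    {"gripper": 0, "dx": 0, "dy": 0, "dz": 0, "wx": 0, "wy": 0, "wz": 0},
  ],
)

```text
time: 5.03
eef_pos: [0.4795, 0.1234, 0.0315]
eef_rot: [-0.0, -0.06, 0.998, -0.0]
force: [-0.4, -0.5, 0.4]
width: 0.0004
finger_force: 0.0
```

play_rows(
  rows=[
    {"gripper": 0, "dx": 0, "dy": 0, "dz": 2, "wx": 0, "wy": 0, "wz": 0},
    {"gripper": 0, "dx": 0, "dy": 0, "dz": 0, "wx": 0, "wy": 0, "wz": 0},
  ],
)

```text
time: 5.28
eef_pos: [0.4797, 0.1235, 0.0297]
eef_rot: [-0.0, -0.06, 0.998, -0.0]
force: [-0.1, -0.7, 0.1]
width: 0.0002
finger_force: 0.0
```

play_rows(
  rows=[
    {"gripper": 0, "dx": 0, "dy": 0, "dz": 2, "wx": 0, "wy": 0, "wz": 0},
    {"gripper": 0, "dx": 0, "dy": 0, "dz": 0, "wx": 0, "wy": 0, "wz": 0},
  ],
)

```text
time: 5.52
eef_pos: [0.4795, 0.1236, 0.0277]
eef_rot: [-0.0, -0.061, 0.998, -0.0]
force: [-0.1, 0.2, -0.5]
width: -0.0007
finger_force: 0.0
```

play_rows(
  rows=[
    {"gripper": 0, "dx": 0, "dy": 0, "dz": 2, "wx": 0, "wy": 0, "wz": 0},
    {"gripper": 0, "dx": 0, "dy": 0, "dz": 0, "wx": 0, "wy": 0, "wz": 0},
  ],
)

```text
time: 5.78
eef_pos: [0.4795, 0.1237, 0.0256]
eef_rot: [-0.0, -0.061, 0.998, 0.0]
force: [-0.4, -0.7, -0.5]
width: -0.0
finger_force: 0.0
```

play_rows(
  rows=[
    {"gripper": 0, "dx": 0, "dy": 0, "dz": 2, "wx": 0, "wy": 0, "wz": 0},
    {"gripper": 0, "dx": 0, "dy": 0, "dz": 0, "wx": 0, "wy": 0, "wz": 0},
  ],
)

```text
time: 6.02
eef_pos: [0.4795, 0.1236, 0.0236]
eef_rot: [-0.0, -0.061, 0.998, -0.0]
force: [-0.5, 0.2, 0.4]
width: -0.0002
finger_force: 0.0
```

play_rows(
  rows=[
    {"gripper": 0, "dx": 0, "dy": 0, "dz": 2, "wx": 0, "wy": 0, "wz": 0},
    {"gripper": 0, "dx": 0, "dy": 0, "dz": 0, "wx": 0, "wy": 0, "wz": 0},
  ],
)

```text
time: 6.28
eef_pos: [0.4795, 0.1237, 0.0216]
eef_rot: [-0.0, -0.061, 0.998, 0.0]
force: [-0.7, -0.8, 0.7]
width: 0.0002
finger_force: 0.0
```

play_rows(
  rows=[
    {"gripper": 0, "dx": 0, "dy": -6, "dz": 0, "wx": 0, "wy": 0, "wz": 0},
    {"gripper": 0, "dx": 0, "dy": -6, "dz": 0, "wx": 0, "wy": 0, "wz": 0},
    {"gripper": 0, "dx": 0, "dy": -6, "dz": 0, "wx": 0, "wy": 0, "wz": 0},
    {"gripper": 0, "dx": 0, "dy": -6, "dz": 0, "wx": 0, "wy": 0, "wz": 0},
    {"gripper": 0, "dx": 0, "dy": -6, "dz": 0, "wx": 0, "wy": 0, "wz": 0},
    {"gripper": 0, "dx": 0, "dy": -6, "dz": 0, "wx": 0, "wy": 0, "wz": 0},
  ],
)

```text
time: 7.02
eef_pos: [0.4842, 0.0876, 0.0219]
eef_rot: [0.0, -0.061, 0.998, 0.0]
force: [0.8, 1.9, 0.2]
width: 0.0
finger_force: 0.7
```

```bash
python3 - <<'E'
from h import *
where()
im=vision.capture('wrist');cv2.imwrite('pics/w4.png',im)
g=cv2.cvtColor(im,cv2.COLOR_BGR2GRAY).astype(int)
print('P-pred cradle front cheek top corners if at y=22:',proj('wrist',W(P,[[-.057,.0495,.031],[-.057,-.0055,.031],[0,-.0265,.038],[0,-.0795,.038]])).round().tolist())
for r in(185,195,205):print(r,g[r-2:r+3,110:280].mean(0).round().astype(int).tolist())
for r in (305,315): print(r,g[r,:170].tolist())
E
```

```text
t 7.025 rack mm [-33.8  51.   21.9] yaw off -5.097243448262678e-05 tilt [0. 0.] F [0.8 1.9 0.2] 4.91689209710417e-05
P-pred cradle front cheek top corners if at y=22: [[250.0, 200.0], [126.0, 199.0], [92.0, 317.0], [-5.0, 311.0]]
185 [207, 207, 208, 208, 208, 208, 208, 208, 204, 184, 155, 137, 132, 130, 129, 130, 129, 129, 129, 130, 130, 129, 129, 130, 129, 130, 129, 128, 129, 129, 129, 128, 129, 129, 129, 129, 129, 129, 129, 129, 130, 129, 130, 129, 129, 129, 129, 129, 129, 130, 129, 129, 129, 130, 130, 129, 129, 129, 128, 129, 129, 129, 129, 129, 129, 128, 129, 130, 128, 129, 129, 128, 129, 129, 129, 128, 129, 128, 128, 129, 129, 129, 129, 129, 129, 128, 129, 129, 128, 128, 122, 103, 81, 69, 63, 52, 38, 30, 29, 28, 28, 33, 43, 58, 66, 67, 74, 97, 119, 127, 128, 128, 128, 128, 128, 129, 128, 128, 128, 128, 128, 128, 128, 128, 128, 128, 129, 128, 129, 127, 128, 127, 129, 128, 127, 127, 128, 128, 128, 128, 128, 128, 127, 128, 128, 128, 128, 128, 127, 127, 128, 127, 127, 127, 128, 128, 129, 127, 127, 128, 127, 128, 128, 128, 127, 128, 126, 127, 127, 127]
195 [207, 207, 208, 206, 206, 2
[... 2418 characters left out ...]
 79, 79, 82, 83, 83, 80, 84, 83, 84, 85, 84, 84, 84, 84, 82, 80, 88, 117, 139, 147, 146, 146, 145, 148, 145, 146, 145, 148, 146, 144, 145, 143, 147, 145, 144, 144, 146, 148, 144, 145, 145, 145, 145, 145, 146, 144, 147, 148, 145, 145, 146, 146, 146, 144, 145, 145, 145, 145, 146, 146, 146, 146, 148, 147, 144, 147, 141, 133, 119, 106, 90, 75, 56, 39, 22, 16, 20, 14, 20, 21, 20, 20, 14, 17, 21, 15, 15, 14, 17, 19, 19, 15, 22, 24, 21, 11, 18, 21, 19, 21, 18, 19, 17, 13, 23, 17, 18, 14, 15, 17, 18, 22, 20, 16, 16, 21, 16, 16, 16, 22, 22, 21, 15, 20, 7, 18, 20, 19, 22, 21, 19, 26, 26, 28, 28, 26, 27, 23, 24, 26, 29, 19, 28, 23, 26, 24, 26, 22, 28, 27, 22, 28, 29, 28, 22, 26, 31, 27, 31, 35, 33, 33]
```

play_rows(
  rows=[
    {"gripper": 0, "dx": 0, "dy": -6, "dz": 0, "wx": 0, "wy": 0, "wz": 0},
    {"gripper": 0, "dx": 0, "dy": -6, "dz": 0, "wx": 0, "wy": 0, "wz": 0},
    {"gripper": 0, "dx": 0, "dy": -4, "dz": 0, "wx": 0, "wy": 0, "wz": 0},
    {"gripper": 0, "dx": 0, "dy": -2, "dz": 0, "wx": 0, "wy": 0, "wz": 0},
    {"gripper": 0, "dx": 0, "dy": 0, "dz": 0, "wx": 0, "wy": 0, "wz": 0},
    {"gripper": 0, "dx": 0, "dy": 0, "dz": 0, "wx": 0, "wy": 0, "wz": 0},
  ],
)

```text
time: 7.82
eef_pos: [0.486, 0.07, 0.0217]
eef_rot: [-0.0, -0.061, 0.998, -0.0]
force: [-0.1, 0.0, -0.3]
width: 0.0001
finger_force: 0.0
```

```bash
python3 - <<'E'
from h import *
where()
E
```

```text
t 7.825 rack mm [-34.1  33.3  21.7] yaw off 9.440786427458714e-05 tilt [-0. -0.] F [-0.1  0.  -0.3] 0.00010952211511852448
```

play_rows(
  rows=[
    {"gripper": 0, "dx": 0, "dy": 12, "dz": 0, "wx": 0, "wy": 0, "wz": 0},
    {"gripper": 0, "dx": 0, "dy": 0, "dz": -40, "wx": 0, "wy": 0, "wz": 0},
    {"gripper": 0, "dx": 12, "dy": 0, "dz": -40, "wx": 0, "wy": 0, "wz": 0},
    {"gripper": 0, "dx": 40, "dy": -20, "dz": -10, "wx": 0, "wy": 0, "wz": 0},
    {"gripper": 0, "dx": 40, "dy": -20, "dz": 0, "wx": 0, "wy": 0, "wz": 0},
    {"gripper": 0, "dx": 0, "dy": 0, "dz": 0, "wx": 0, "wy": 0, "wz": 0},
  ],
)

```text
time: 8.57
eef_pos: [0.396, 0.0312, 0.1115]
eef_rot: [-0.001, -0.06, 0.998, 0.0]
force: [-0.1, 0.3, -0.5]
width: -0.0
finger_force: 0.0
```

```bash
python3 - <<'E'
from h import *
where()
im=vision.capture('wrist');cv2.imwrite('pics/w5.png',im)
Q=[.5232,.0385,.117]
a=proj('wrist',W(Q,[[0,y,.038] for y in(.0795,.0265,-.0265,-.0795)]+[[-.03,.0275,.031],[-.03,-.0275,.031],[-.03,0,.0615]])).round(1);print(a.tolist())
E
```

```text
t 8.575 rack mm [-128.2    5.7  111.5] yaw off -0.0012522582911267677 tilt [-0.001  0.   ] F [-0.1  0.3 -0.5] -4.798460976712383e-05
[[339.9, 345.3], [274.6, 346.2], [208.7, 345.8], [143.8, 344.2], [276.4, 309.6], [207.0, 309.2], [240.5, 334.7]]
```

play_rows(
  rows=[
    {"gripper": 0, "dx": 0, "dy": 0, "dz": -50, "wx": 0, "wy": 0, "wz": 0},
    {"gripper": 0, "dx": -50, "dy": 0, "dz": 0, "wx": 0, "wy": 0, "wz": 0},
    {"gripper": 0, "dx": -50, "dy": 0, "dz": 0, "wx": 0, "wy": 0, "wz": 0},
    {"gripper": 0, "dx": -50, "dy": 0, "dz": 0, "wx": 0, "wy": 0, "wz": 0},
    {"gripper": 0, "dx": 0, "dy": 0, "dz": 0, "wx": 0, "wy": 0, "wz": 0},
  ],
)

```text
time: 9.25
eef_pos: [0.5503, 0.0505, 0.1607]
eef_rot: [0.0, -0.061, 0.998, 0.0]
force: [-1.6, -0.3, 0.4]
width: 0.0002
finger_force: 0.0
```

```bash
python3 - <<'E'
from h import *
where()
im=vision.capture('wrist');cv2.imwrite('pics/w5.png',im)
Q=[.5232,.0385,.117]
a=proj('wrist',W(Q,[[0,y,.038] for y in(.0795,.0265,-.0265,-.0795)]+[[-.03,.0275,.031],[-.03,-.0275,.031],[-.03,0,.0615]])).round(1);print(a.tolist())
u,v=a[4:6].mean(0).astype(int);c=im[100:220,u-80:u+80];print('crop origin',u-80,100)
cv2.imwrite('pics/w5c.png',cv2.resize(c,None,fx=5,fy=5,interpolation=2))
E
```

```text
t 9.25 rack mm [ 27.4   6.1 160.7] yaw off 0.0013128501395809067 tilt [0. 0.] F [-1.6 -0.3  0.4] 0.0002490884119872573
[[338.8, 149.0], [273.6, 148.3], [207.9, 148.0], [143.1, 147.9], [275.1, 110.1], [206.9, 109.8], [239.7, 111.5]]
crop origin 161 100
```

View pics/w5c.png

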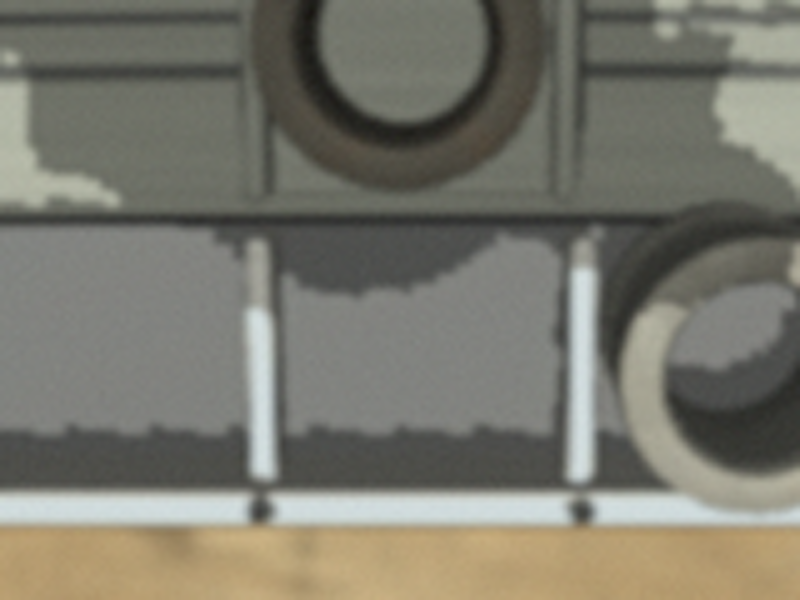

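The crop shows the third gap's dividers at columns 259 and 583 and the cradle's cheeks at 243 and 581. The cradle is therefore 1.6 mm right of centre, and the coupling leans 1.5 mm further right against its cheek. Step 1 is met, and a nudge of about 2 mm to the left from the right side will centre it for entry.

play_rows(
  rows=[
    {"gripper": 0, "dx": 30, "dy": -29, "dz": 0, "wx": 0, "wy": 0, "wz": 0},
    {"gripper": 0, "dx": 31, "dy": -29, "dz": 0, "wx": 0, "wy": 0, "wz": 0},
    {"gripper": 0, "dx": 0, "dy": 0, "dz": 45, "wx": 0, "wy": 0, "wz": 0},
    {"gripper": 0, "dx": 0, "dy": 0, "dz": 45, "wx": 0, "wy": 0, "wz": 0},
    {"gripper": 0, "dx": 0, "dy": 0, "dz": 40, "wx": 0, "wy": 0, "wz": 0},
    {"gripper": 0, "dx": 0, "dy": 0, "dz": 9, "wx": 0, "wy": 0, "wz": 0},
    {"gripper": 0, "dx": 0, "dy": 5, "dz": 0, "wx": 0, "wy": 0, "wz": 0},
    {"gripper": 0, "dx": 0, "dy": 5, "dz": 0, "wx": 0, "wy": 0, "wz": 0},
    {"gripper": 0, "dx": 0, "dy": 3, "dz": 0, "wx": 0, "wy": 0, "wz": 0},
    {"gripper": 0, "dx": 0, "dy": 0, "dz": 0, "wx": 0, "wy": 0, "wz": 0},
  ],
)

```text
time: 10.55
eef_pos: [0.4927, -0.0025, 0.0237]
eef_rot: [0.001, -0.061, 0.998, -0.0]
force: [-0.1, -0.4, -0.1]
width: 0.0001
finger_force: 0.0
```

```bash
python3 - <<'E'
from h import *
where()
E
```

```text
t 10.55 rack mm [-36.3 -39.5  23.7] yaw off 0.0006482184453562023 tilt [ 0.002 -0.   ] F [-0.1 -0.4 -0.1] 0.00014721964752627427
```

play_rows(
  rows=[
    {"gripper": 0, "dx": 0, "dy": 2, "dz": 0, "wx": 0, "wy": 0, "wz": 0},
    {"gripper": 0, "dx": 0, "dy": 2, "dz": 0, "wx": 0, "wy": 0, "wz": 0},
  ],
)

```text
time: 10.8
eef_pos: [0.4919, 0.001, 0.0231]
eef_rot: [0.0, -0.061, 0.998, -0.0]
force: [-1.2, -1.7, 1.2]
width: 0.0004
finger_force: 0.6
```

play_rows(
  rows=[
    {"gripper": 0, "dx": 0, "dy": 1.5, "dz": 0, "wx": 0, "wy": 0, "wz": 0},
    {"gripper": 0, "dx": 0, "dy": 0, "dz": 0, "wx": 0, "wy": 0, "wz": 0},
  ],
)

```text
time: 11.05
eef_pos: [0.4915, 0.0028, 0.0228]
eef_rot: [0.0, -0.061, 0.998, 0.0]
force: [0.4, -1.3, -0.2]
width: -0.0
finger_force: 0.3
```

```bash
python3 - <<'E'
from h import *
where()
E
```

```text
t 11.05 rack mm [-36.8 -34.1  22.8] yaw off 1.0263613545030692e-05 tilt [0. 0.] F [ 0.4 -1.3 -0.2] -1.2790343610278857e-05
```

play_rows(
  rows=[
    {"gripper": 0, "dx": 0, "dy": -10, "dz": 0, "wx": 0, "wy": 0, "wz": 0},
    {"gripper": 0, "dx": 0, "dy": 0, "dz": -45, "wx": 0, "wy": 0, "wz": 0},
    {"gripper": 0, "dx": 20, "dy": 0, "dz": -45, "wx": 0, "wy": 0, "wz": 0},
    {"gripper": 0, "dx": 30, "dy": 22, "dz": 0, "wx": 0, "wy": 0, "wz": 0},
    {"gripper": 0, "dx": 20, "dy": 22, "dz": 0, "wx": 0, "wy": 0, "wz": 0},
    {"gripper": 0, "dx": 0, "dy": 0, "dz": 0, "wx": 0, "wy": 0, "wz": 0},
    {"gripper": 0, "dx": 0, "dy": 0, "dz": 38, "wx": 0, "wy": 0, "wz": 0},
    {"gripper": 0, "dx": 0, "dy": 0, "dz": 36, "wx": 0, "wy": 0, "wz": 0},
    {"gripper": 0, "dx": 0, "dy": 0, "dz": 0, "wx": 0, "wy": 0, "wz": 0},
  ],
)

```text
time: 12.18
eef_pos: [0.4159, 0.0278, 0.0367]
eef_rot: [-0.003, -0.06, 0.998, 0.001]
force: [-0.1, 0.5, 0.7]
width: -0.0002
finger_force: 0.0
```

```bash
python3 - <<'E'
from h import *
where()
E
```

```text
t 12.175 rack mm [-1.088e+02 -1.000e-01  3.670e+01] yaw off -0.0005682116331580389 tilt [-0.006  0.001] F [-0.1  0.5  0.7] -0.00019061551014580412
```

play_rows(
  rows=[
    {"gripper": 0, "dx": -20, "dy": 0, "dz": 0, "wx": 0, "wy": 0, "wz": 0},
    {"gripper": 0, "dx": -14, "dy": 0, "dz": 0, "wx": 0, "wy": 0, "wz": 0},
    {"gripper": 0, "dx": -5, "dy": 0, "dz": 0, "wx": 0, "wy": 0, "wz": 0},
    {"gripper": 0, "dx": -5, "dy": 0, "dz": 0, "wx": 0, "wy": 0, "wz": 0},
    {"gripper": 0, "dx": -5, "dy": 0, "dz": 0, "wx": 0, "wy": 0, "wz": 0},
    {"gripper": 0, "dx": -5, "dy": 0, "dz": 0, "wx": 0, "wy": 0, "wz": 0},
    {"gripper": 0, "dx": -5, "dy": 0, "dz": 0, "wx": 0, "wy": 0, "wz": 0},
    {"gripper": 0, "dx": -5, "dy": 0, "dz": 0, "wx": 0, "wy": 0, "wz": 0},
  ],
)

```text
time: 13.18
eef_pos: [0.4812, 0.0359, 0.0387]
eef_rot: [-0.0, -0.061, 0.998, 0.0]
force: [-4.2, 0.7, 4.1]
width: -0.0002
finger_force: 2.1
```

```bash
python3 - <<'E'
from h import *
where()
E
```

```text
t 13.175 rack mm [-43.    0.   38.7] yaw off 0.0001168147987517798 tilt [-0.001  0.   ] F [-4.2  0.7  4.1] -0.0001748084901581892
```

play_rows(
  rows=[
    {"gripper": 0, "dx": 0, "dy": 0, "dz": 0, "wx": 0, "wy": 0, "wz": 0},
  ],
)

```text
time: 13.3
eef_pos: [0.4818, 0.0358, 0.0388]
eef_rot: [0.0, -0.061, 0.998, -0.0]
force: [-1.3, 1.4, 0.4]
width: -0.0001
finger_force: 0.7
```

```bash
python3 - <<'E'
from h import *
where()
a=vision.capture('scene');cv2.imwrite('pics/s6.png',a);b=vision.capture('side');cv2.imwrite('pics/d6.png',b)
# coupling centre estimate: dark-brown vs. grey; compare template of coupling top predicted positions
for x in(-.03,-.022,-.014): print(x,proj('scene',W(P,[[x,0,.0615]])).round(1).tolist(),proj('side',W(P,[[x,0,.0615]])).round(1).tolist())
E
```

```text
t 13.3 rack mm [-42.5  -0.2  38.8] yaw off 0.0001305725574893557 tilt [0. 0.] F [-1.3  1.4  0.4] -5.6531511529270146e-05
-0.03 [[249.4, 193.0]] [[263.0, 191.2]]
-0.022 [[251.3, 192.2]] [[260.5, 191.0]]
-0.014 [[253.1, 191.4]] [[258.0, 190.9]]
```

play_rows(
  rows=[
    {"gripper": 0, "dx": -4, "dy": 0, "dz": 0, "wx": 0, "wy": 0, "wz": 0},
    {"gripper": 0, "dx": -4, "dy": 0, "dz": 0, "wx": 0, "wy": 0, "wz": 0},
    {"gripper": 0, "dx": -4, "dy": 0, "dz": 0, "wx": 0, "wy": 0, "wz": 0},
    {"gripper": 0, "dx": -4, "dy": 0, "dz": 0, "wx": 0, "wy": 0, "wz": 0},
  ],
)

```text
time: 13.9
eef_pos: [0.4979, 0.0375, 0.0388]
eef_rot: [0.0, -0.061, 0.998, -0.0]
force: [-1.2, 1.0, -0.1]
width: 0.0001
finger_force: 0.7
```

play_rows(
  rows=[
    {"gripper": 0, "dx": -3, "dy": 0, "dz": 0, "wx": 0, "wy": 0, "wz": 0},
    {"gripper": 0, "dx": -3, "dy": 0, "dz": 0, "wx": 0, "wy": 0, "wz": 0},
  ],
)

```text
time: 14.15
eef_pos: [0.5035, 0.0383, 0.0388]
eef_rot: [0.0, -0.061, 0.998, -0.0]
force: [-1.9, -0.8, 0.8]
width: -0.0
finger_force: 0.9
```

```bash
python3 - <<'E'
from h import *
where()
E
```

```text
t 14.15 rack mm [-20.6  -0.3  38.8] yaw off -3.779345383050914e-05 tilt [ 0. -0.] F [-1.9 -0.8  0.8] -3.602232860167392e-05
```

play_rows(
  rows=[
    {"gripper": 0, "dx": -2.5, "dy": 0, "dz": 0, "wx": 0, "wy": 0, "wz": 0},
    {"gripper": 0, "dx": -2.5, "dy": 0, "dz": 0, "wx": 0, "wy": 0, "wz": 0},
  ],
)

```text
time: 14.4
eef_pos: [0.5082, 0.039, 0.0388]
eef_rot: [-0.0, -0.061, 0.998, -0.0]
force: [-1.4, -0.8, -0.1]
width: 0.0003
finger_force: 0.9
```

play_rows(
  rows=[
    {"gripper": 0, "dx": -1.5, "dy": 0, "dz": 0, "wx": 0, "wy": 0, "wz": 0},
    {"gripper": 0, "dx": 0, "dy": 0, "dz": 0, "wx": 0, "wy": 0, "wz": 0},
  ],
)

```text
time: 14.65
eef_pos: [0.5098, 0.0392, 0.0388]
eef_rot: [0.0, -0.061, 0.998, -0.0]
force: [-1.2, 0.5, -0.5]
width: -0.0002
finger_force: 0.4
```

play_rows(
  rows=[
    {"gripper": 0, "dx": -1.5, "dy": 0, "dz": 0, "wx": 0, "wy": 0, "wz": 0},
    {"gripper": 0, "dx": 0, "dy": 0, "dz": 0, "wx": 0, "wy": 0, "wz": 0},
  ],
)

```text
time: 14.9
eef_pos: [0.5112, 0.0394, 0.0388]
eef_rot: [0.0, -0.061, 0.998, -0.0]
force: [-1.5, 1.1, 0.3]
width: 0.0002
finger_force: 0.6
```

play_rows(
  rows=[
    {"gripper": 0, "dx": -1.5, "dy": 0, "dz": 0, "wx": 0, "wy": 0, "wz": 0},
    {"gripper": 0, "dx": 0, "dy": 0, "dz": 0, "wx": 0, "wy": 0, "wz": 0},
  ],
)

```text
time: 15.15
eef_pos: [0.5126, 0.0395, 0.0388]
eef_rot: [-0.0, -0.061, 0.998, -0.0]
force: [-2.5, -0.6, 0.7]
width: -0.0002
finger_force: 0.7
```

play_rows(
  rows=[
    {"gripper": 0, "dx": -1.5, "dy": 0, "dz": 0, "wx": 0, "wy": 0, "wz": 0},
    {"gripper": 0, "dx": 0, "dy": 0, "dz": 0, "wx": 0, "wy": 0, "wz": 0},
  ],
)

```text
time: 15.4
eef_pos: [0.5127, 0.0398, 0.0384]
eef_rot: [-0.002, -0.061, 0.998, 0.0]
force: [-6.0, -0.3, 1.7]
width: 0.0001
finger_force: 2.9
```

play_rows(
  rows=[
    {"gripper": 0, "dx": -1.5, "dy": 0, "dz": 0, "wx": 0, "wy": 0, "wz": 0},
    {"gripper": 0, "dx": 0, "dy": 0, "dz": 0, "wx": 0, "wy": 0, "wz": 0},
  ],
)

```text
time: 15.65
eef_pos: [0.5127, 0.0401, 0.038]
eef_rot: [-0.003, -0.061, 0.998, 0.0]
force: [-9.3, -1.4, 5.5]
width: 0.0002
finger_force: 5.2
```

It hit a firm stop at rack x of about -11.5 for the TCP, with force rising from 1.5 to 9 N, so the coupling is home. I'm backing straight out and going round to the cradle's right side.

play_rows(
  rows=[
    {"gripper": 0, "dx": 6, "dy": 0, "dz": 0, "wx": 0, "wy": 0, "wz": 0},
    {"gripper": 0, "dx": 30, "dy": 0, "dz": 0, "wx": 0, "wy": 0, "wz": 0},
    {"gripper": 0, "dx": 34, "dy": 0, "dz": 0, "wx": 0, "wy": 0, "wz": 0},
    {"gripper": 0, "dx": 0, "dy": 0, "dz": -35, "wx": 0, "wy": 0, "wz": 0},
    {"gripper": 0, "dx": 0, "dy": -10, "dz": -35, "wx": 0, "wy": 0, "wz": 0},
    {"gripper": 0, "dx": -20, "dy": -24, "dz": 0, "wx": 0, "wy": 0, "wz": 0},
    {"gripper": 0, "dx": -23, "dy": -20, "dz": 0, "wx": 0, "wy": 0, "wz": 0},
    {"gripper": 0, "dx": 0, "dy": 0, "dz": 0, "wx": 0, "wy": 0, "wz": 0},
  ],
)

```text
time: 16.65
eef_pos: [0.4975, -0.0184, 0.1096]
eef_rot: [0.002, -0.06, 0.998, -0.001]
force: [-0.6, 0.0, 0.5]
width: -0.0
finger_force: 0.0
```

```bash
python3 - <<'E'
from h import *
where()
E
```

```text
t 16.65 rack mm [-33.4 -55.8 109.6] yaw off -0.0015478739186505497 tilt [ 0.003 -0.001] F [-0.6  0.   0.5] -4.8974723218315844e-05
```

play_rows(
  rows=[
    {"gripper": 0, "dx": 2, "dy": 0, "dz": 42, "wx": 0, "wy": 0, "wz": 0},
    {"gripper": 0, "dx": 0, "dy": 0, "dz": 40, "wx": 0, "wy": 0, "wz": 0},
    {"gripper": 0, "dx": 0, "dy": 0, "dz": 4, "wx": 0, "wy": 0, "wz": 0},
    {"gripper": 0, "dx": 0, "dy": 8, "dz": 0, "wx": 0, "wy": 0, "wz": 0},
    {"gripper": 0, "dx": 0, "dy": 8, "dz": 0, "wx": 0, "wy": 0, "wz": 0},
    {"gripper": 0, "dx": 0, "dy": 8, "dz": 0, "wx": 0, "wy": 0, "wz": 0},
    {"gripper": 0, "dx": 0, "dy": 10, "dz": 0, "wx": 0, "wy": 0, "wz": 0},
    {"gripper": 0, "dx": 0, "dy": 10, "dz": 0, "wx": 0, "wy": 0, "wz": 0},
  ],
)

```text
time: 17.65
eef_pos: [0.488, 0.0272, 0.0231]
eef_rot: [0.0, -0.061, 0.998, -0.0]
force: [0.8, 1.0, 0.1]
width: -0.0003
finger_force: 0.0
```

```bash
python3 - <<'E'
from h import *
where()
E
```

```text
t 17.65 rack mm [-37.3  -9.4  23.1] yaw off 0.00022667893846792242 tilt [ 0.001 -0.   ] F [0.8 1.  0.1] -0.0002965968143051779
```

play_rows(
  rows=[
    {"gripper": 0, "dx": 0, "dy": 12, "dz": 0, "wx": 0, "wy": 0, "wz": 0},
    {"gripper": 0, "dx": 0, "dy": 12, "dz": 0, "wx": 0, "wy": 0, "wz": 0},
    {"gripper": 0, "dx": 0, "dy": 12, "dz": 0, "wx": 0, "wy": 0, "wz": 0},
    {"gripper": 0, "dx": 0, "dy": 12, "dz": 0, "wx": 0, "wy": 0, "wz": 0},
    {"gripper": 0, "dx": 0, "dy": 12, "dz": 0, "wx": 0, "wy": 0, "wz": 0},
    {"gripper": 0, "dx": 0, "dy": 12, "dz": 0, "wx": 0, "wy": 0, "wz": 0},
    {"gripper": 0, "dx": 0, "dy": 12, "dz": 0, "wx": 0, "wy": 0, "wz": 0},
    {"gripper": 0, "dx": 0, "dy": 12, "dz": 0, "wx": 0, "wy": 0, "wz": 0},
    {"gripper": 0, "dx": 0, "dy": 12, "dz": 0, "wx": 0, "wy": 0, "wz": 0},
    {"gripper": 0, "dx": 0, "dy": 10, "dz": 0, "wx": 0, "wy": 0, "wz": 0},
    {"gripper": 0, "dx": 0, "dy": 6, "dz": 0, "wx": 0, "wy": 0, "wz": 0},
    {"gripper": 0, "dx": 0, "dy": 4, "dz": 0, "wx": 0, "wy": 0, "wz": 0},
  ],
)

```text
time: 19.15
eef_pos: [0.4725, 0.1539, 0.0228]
eef_rot: [0.0, -0.061, 0.998, -0.0]
force: [-0.3, -0.1, 1.2]
width: 0.0004
finger_force: 0.0
```

```bash
python3 - <<'E'
from h import *
where()
E
```

```text
t 19.15 rack mm [-37.4 118.1  22.8] yaw off 0.00019989331353362227 tilt [ 0. -0.] F [-0.3 -0.1  1.2] 0.00035464305158235533
```

play_rows(
  rows=[
    {"gripper": 0, "dx": 0, "dy": 3, "dz": 0, "wx": 0, "wy": 0, "wz": 0},
    {"gripper": 0, "dx": 0, "dy": 3, "dz": 0, "wx": 0, "wy": 0, "wz": 0},
  ],
)

```text
time: 19.4
eef_pos: [0.4718, 0.1595, 0.0228]
eef_rot: [0.0, -0.06, 0.998, -0.0]
force: [0.2, -0.6, -0.7]
width: -0.0004
finger_force: 0.0
```

play_rows(
  rows=[
    {"gripper": 0, "dx": 0, "dy": 2, "dz": 0, "wx": 0, "wy": 0, "wz": 0},
    {"gripper": 0, "dx": 0, "dy": 2, "dz": 0, "wx": 0, "wy": 0, "wz": 0},
  ],
)

```text
time: 19.65
eef_pos: [0.4713, 0.1635, 0.0228]
eef_rot: [0.0, -0.06, 0.998, -0.0]
force: [-0.5, -0.4, 0.7]
width: 0.0001
finger_force: 0.0
```

play_rows(
  rows=[
    {"gripper": 0, "dx": 0, "dy": 1.5, "dz": 0, "wx": 0, "wy": 0, "wz": 0},
    {"gripper": 0, "dx": 0, "dy": 0, "dz": 0, "wx": 0, "wy": 0, "wz": 0},
  ],
)

```text
time: 19.9
eef_pos: [0.4711, 0.165, 0.0228]
eef_rot: [-0.0, -0.061, 0.998, -0.0]
force: [-0.2, -0.0, 0.3]
width: -0.0002
finger_force: 0.0
```

There was no pushing force at the end, so I'll check where the cradle is with image code, since the picture views are used up.

```bash
python3 - <<'E'
from h import *
where()
w=vision.capture('wrist');cv2.imwrite('pics/w7.png',w)
d=cv2.imread('pics/side0.png');n=vision.capture('side');cv2.imwrite('pics/d7.png',n)
# template: cradle near cheek + bearing in initial side picture (crop 165-270,455-515 of c2 -> px)
t=d[241:252,248:268];r=cv2.matchTemplate(n,t,cv2.TM_CCOEFF_NORMED);print('side tmpl at',cv2.minMaxLoc(r)[1::2],'orig (248,241); same-place score',r[241,248])
r6=cv2.matchTemplate(cv2.imread('pics/d6.png'),t,cv2.TM_CCOEFF_NORMED);print('d6',r6[241,248])
g=cv2.cvtColor(w,cv2.COLOR_BGR2GRAY).astype(int)
v=[[-.057,.164+s*.0275,.031] for s in(1,-1)];print(proj('wrist',W(P,v+[[-.057,.0275,.031],[-.057,-.0275,.031]])).round().tolist())
for rr in(190,200,210):print(rr,g[rr-2:rr+3].mean(0).round().astype(int)[60:460:5].tolist())
E
```

```text
t 19.9 rack mm [-37.5 129.4  22.8] yaw off 0.00010705920264128532 tilt [-0. -0.] F [-0.2 -0.   0.3] -0.00018996547561475532
side tmpl at (0.7067352533340454, (206, 228)) orig (248,241); same-place score 0.39814436
d6 0.42143366
[[389.0, 207.0], [268.0, 207.0], [33.0, 206.0], [-63.0, 205.0]]
190 [47, 83, 87, 198, 198, 198, 197, 197, 154, 128, 127, 120, 118, 120, 118, 119, 119, 119, 119, 119, 118, 119, 118, 118, 117, 117, 117, 117, 117, 117, 117, 116, 116, 117, 116, 116, 115, 115, 116, 115, 116, 115, 116, 116, 116, 116, 115, 115, 115, 115, 115, 114, 115, 116, 115, 116, 115, 116, 115, 152, 193, 193, 193, 193, 194, 144, 106, 47, 106, 196, 182, 181, 182, 183, 182, 178, 172, 172, 170, 169]
200 [114, 153, 198, 196, 196, 197, 196, 196, 196, 196, 197, 196, 191, 122, 117, 119, 119, 117, 117, 118, 117, 118, 117, 116, 117, 117, 117, 115, 115, 116, 115, 115, 115, 115, 115, 115, 115, 114, 114, 114, 114, 114, 114, 114, 115, 115, 114, 114, 114, 115, 114, 115, 115, 115, 115, 115, 113, 114, 114, 115, 192, 192, 191, 192, 193, 193, 184, 180, 193, 187, 189, 187, 186, 186, 188, 183, 179, 176, 176, 176]
210 [120, 119, 195, 194, 195, 195, 194, 194, 194, 194, 194, 194, 194, 177, 164, 117, 117, 117, 119, 118, 118, 118, 118, 118, 118, 117, 117, 117, 117, 117, 117, 117, 117, 116, 117, 115, 116, 116, 115, 116, 115, 115, 116, 115, 115, 114, 115, 115, 114, 115, 115, 114, 115, 114, 114, 113, 122, 123, 121, 174, 189, 190, 189, 189, 189, 189, 190, 190, 190, 176, 195, 192, 191, 192, 191, 191, 188, 187, 188, 184]
```

play_rows(
  rows=[
    {"gripper": 0, "dx": 0, "dy": 0, "dz": -45, "wx": 0, "wy": 0, "wz": 0},
    {"gripper": 0, "dx": 0, "dy": 0, "dz": -45, "wx": 0, "wy": 0, "wz": 0},
    {"gripper": 0, "dx": 0, "dy": -25, "dz": -40, "wx": 0, "wy": 0, "wz": 0},
    {"gripper": 0, "dx": -30, "dy": -25, "dz": -20, "wx": 0, "wy": 0, "wz": 0},
    {"gripper": 0, "dx": -30, "dy": -25, "dz": 0, "wx": 0, "wy": 0, "wz": 0},
    {"gripper": 0, "dx": 0, "dy": 0, "dz": 0, "wx": 0, "wy": 0, "wz": 0},
  ],
)

```text
time: 20.75
eef_pos: [0.5416, 0.0961, 0.1732]
eef_rot: [0.001, -0.059, 0.998, -0.0]
force: [0.5, 0.2, 0.8]
width: 0.0
finger_force: 0.0
```

```bash
python3 - <<'E'
from h import *
where()
w=vision.capture('wrist');cv2.imwrite('pics/w8.png',w)
g=cv2.cvtColor(w,cv2.COLOR_BGR2GRAY).astype(int)
ys=np.arange(.20,-.16,-.004)
for x,z in((-.052,.031),(-.046,.0205),(-.03,.012)):
    q=proj('wrist',W(P,[[x,y,z] for y in ys])).round().astype(int)
    print(x,q[0],q[-1],[(int(round(1000*y)),int(g[b,a])) for y,(a,b) in zip(ys,q) if 0<=a<512 and 0<=b<384])
c=cv2.HoughCircles(cv2.GaussianBlur(g.astype(np.uint8),(5,5),0),cv2.HOUGH_GRADIENT,1,20,param1=80,param2=25,minRadius=18,maxRadius=45);print(c)
print('pred coupling tops home gap3, stored2',proj('wrist',W(P,[[.019,0,.061],[.019,.053,.061],[-.03,0,.0615]])).round(1).tolist())
E
```

```text
t 20.75 rack mm [ 24.3  52.4 173.2] yaw off -0.0024419004172820113 tilt [ 0.002 -0.   ] F [0.5 0.2 0.8] 3.12239478369302e-05
-0.052 [424  90] [13 93] [(200, 162), (196, 170), (192, 168), (188, 167), (184, 166), (180, 166), (176, 165), (172, 165), (168, 167), (164, 165), (160, 165), (156, 163), (152, 163), (148, 164), (144, 166), (140, 165), (136, 165), (132, 163), (128, 166), (124, 166), (120, 165), (116, 167), (112, 166), (108, 166), (104, 167), (100, 167), (96, 166), (92, 168), (88, 133), (84, 105), (80, 102), (76, 104), (72, 104), (68, 105), (64, 107), (60, 105), (56, 106), (52, 106), (48, 106), (44, 106), (40, 106), (36, 108), (32, 101), (28, 114), (24, 117), (20, 116), (16, 116), (12, 116), (8, 118), (4, 117), (0, 118), (-4, 116), (-8, 117), (-12, 116), (-16, 118), (-20, 83), (-24, 104), (-28, 109), (-32, 112), (-36, 173), (-40, 178), (-44, 176), (-48, 178), (-52, 177), (-56, 176), (-60, 175), (-64, 176), (-68, 175), (-72, 175), (-76, 176), (-80, 178), (-84, 177), (-88, 174), (-92, 173), (-96, 172), (-100, 174), (-104, 171), (-108, 174), (-112, 169), (-116, 170), (-120, 169), (-
[... 1744 characters left out ...]
01), (20, 111), (16, 114), (12, 114), (8, 112), (4, 114), (0, 112), (-4, 111), (-8, 112), (-12, 112), (-16, 112), (-20, 113), (-24, 63), (-28, 120), (-32, 159), (-36, 170), (-40, 170), (-44, 169), (-48, 173), (-52, 172), (-56, 172), (-60, 165), (-64, 170), (-68, 170), (-72, 169), (-76, 168), (-80, 169), (-84, 168), (-88, 167), (-92, 168), (-96, 169), (-100, 168), (-104, 166), (-108, 168), (-112, 166), (-116, 167), (-120, 168), (-124, 169), (-128, 168), (-132, 129), (-136, 75), (-140, 58), (-144, 130), (-148, 156), (-152, 159), (-156, 160)]
[[[252.5 174.5  26.4]
  [185.5 172.5  28.9]
  [ 55.5 178.5  29.2]]]
pred coupling tops home gap3, stored2 [[184.2, 178.7], [250.9, 178.6], [181.0, 116.1]]
```

Image code finds the coupling home in gap 3, with its ring centred at (185,172), level with stored_2's at (252,174). The cradle is still at about y = +2, so the tips passed over its cheeks: they stand higher than the TCP. I'll repeat the push lower.

play_rows(
  rows=[
    {"gripper": 0, "dx": 20, "dy": -37, "dz": 0, "wx": 0, "wy": 0, "wz": 0},
    {"gripper": 0, "dx": 20, "dy": -37, "dz": 0, "wx": 0, "wy": 0, "wz": 0},
    {"gripper": 0, "dx": 22, "dy": -40, "dz": 0, "wx": 0, "wy": 0, "wz": 0},
    {"gripper": 0, "dx": 0, "dy": 0, "dz": 0, "wx": 0, "wy": 0, "wz": 0},
    {"gripper": 0, "dx": 0, "dy": 0, "dz": 45, "wx": 0, "wy": 0, "wz": 0},
    {"gripper": 0, "dx": 0, "dy": 0, "dz": 45, "wx": 0, "wy": 0, "wz": 0},
    {"gripper": 0, "dx": 0, "dy": 0, "dz": 45, "wx": 0, "wy": 0, "wz": 0},
    {"gripper": 0, "dx": 0, "dy": 0, "dz": 15, "wx": 0, "wy": 0, "wz": 0},
    {"gripper": 0, "dx": 0, "dy": 0, "dz": 0, "wx": 0, "wy": 0, "wz": 0},
  ],
)

```text
time: 21.92
eef_pos: [0.4913, -0.022, 0.0224]
eef_rot: [-0.001, -0.061, 0.998, 0.0]
force: [0.5, 0.7, 0.5]
width: 0.0001
finger_force: 0.0
```

play_rows(
  rows=[
    {"gripper": 0, "dx": 0, "dy": 0, "dz": 4, "wx": 0, "wy": 0, "wz": 0},
    {"gripper": 0, "dx": 0, "dy": 0, "dz": 4, "wx": 0, "wy": 0, "wz": 0},
    {"gripper": 0, "dx": 0, "dy": 0, "dz": 0, "wx": 0, "wy": 0, "wz": 0},
  ],
)

```text
time: 22.3
eef_pos: [0.4923, -0.023, 0.0153]
eef_rot: [0.0, -0.061, 0.998, -0.0]
force: [-0.3, -0.3, 0.5]
width: -0.0002
finger_force: 0.0
```

```bash
python3 - <<'E'
from h import *
where()
E
```

```text
t 22.3 rack mm [-39.1 -59.8  15.3] yaw off -5.513185069497273e-05 tilt [ 0.001 -0.   ] F [-0.3 -0.3  0.5] -0.000211213873519538
```

play_rows(
  rows=[
    {"gripper": 0, "dx": 0, "dy": 0, "dz": 4, "wx": 0, "wy": 0, "wz": 0},
    {"gripper": 0, "dx": 0, "dy": 8, "dz": 0, "wx": 0, "wy": 0, "wz": 0},
    {"gripper": 0, "dx": 0, "dy": 8, "dz": 0, "wx": 0, "wy": 0, "wz": 0},
    {"gripper": 0, "dx": 0, "dy": 6, "dz": 0, "wx": 0, "wy": 0, "wz": 0},
  ],
)

```text
time: 22.8
eef_pos: [0.4892, -0.0004, 0.0108]
eef_rot: [-0.0, -0.061, 0.998, -0.0]
force: [0.5, -1.3, -0.4]
width: -0.0001
finger_force: 0.3
```

play_rows(
  rows=[
    {"gripper": 0, "dx": 0, "dy": 6, "dz": 0, "wx": 0, "wy": 0, "wz": 0},
    {"gripper": 0, "dx": 0, "dy": 6, "dz": 0, "wx": 0, "wy": 0, "wz": 0},
  ],
)

```text
time: 23.05
eef_pos: [0.4878, 0.0112, 0.0108]
eef_rot: [-0.0, -0.061, 0.998, -0.0]
force: [-1.0, -1.8, -0.8]
width: 0.0001
finger_force: 0.6
```

play_rows(
  rows=[
    {"gripper": 0, "dx": 0, "dy": 6, "dz": 0, "wx": 0, "wy": 0, "wz": 0},
    {"gripper": 0, "dx": 0, "dy": 6, "dz": 0, "wx": 0, "wy": 0, "wz": 0},
  ],
)

```text
time: 23.3
eef_pos: [0.4863, 0.0231, 0.0108]
eef_rot: [-0.0, -0.061, 0.998, -0.0]
force: [-0.6, -1.2, 0.9]
width: -0.0
finger_force: 0.6
```

It's pushing now, with a steady 1.2–1.8 N.

play_rows(
  rows=[
    {"gripper": 0, "dx": 0, "dy": 11, "dz": 0, "wx": 0, "wy": 0, "wz": 0},
    {"gripper": 0, "dx": 0, "dy": 12, "dz": 0, "wx": 0, "wy": 0, "wz": 0},
    {"gripper": 0, "dx": 0, "dy": 12, "dz": 0, "wx": 0, "wy": 0, "wz": 0},
    {"gripper": 0, "dx": 0, "dy": 12, "dz": 0, "wx": 0, "wy": 0, "wz": 0},
    {"gripper": 0, "dx": 0, "dy": 12, "dz": 0, "wx": 0, "wy": 0, "wz": 0},
    {"gripper": 0, "dx": 0, "dy": 12, "dz": 0, "wx": 0, "wy": 0, "wz": 0},
    {"gripper": 0, "dx": 0, "dy": 12, "dz": 0, "wx": 0, "wy": 0, "wz": 0},
    {"gripper": 0, "dx": 0, "dy": 12, "dz": 0, "wx": 0, "wy": 0, "wz": 0},
    {"gripper": 0, "dx": 0, "dy": 12, "dz": 0, "wx": 0, "wy": 0, "wz": 0},
    {"gripper": 0, "dx": 0, "dy": 10, "dz": 0, "wx": 0, "wy": 0, "wz": 0},
    {"gripper": 0, "dx": 0, "dy": 8, "dz": 0, "wx": 0, "wy": 0, "wz": 0},
    {"gripper": 0, "dx": 0, "dy": 5, "dz": 0, "wx": 0, "wy": 0, "wz": 0},
  ],
)

```text
time: 24.8
eef_pos: [0.4706, 0.1523, 0.0108]
eef_rot: [-0.0, -0.061, 0.998, -0.0]
force: [-0.1, -1.1, 0.6]
width: 0.0001
finger_force: 0.7
```

play_rows(
  rows=[
    {"gripper": 0, "dx": 0, "dy": 2, "dz": 0, "wx": 0, "wy": 0, "wz": 0},
    {"gripper": 0, "dx": 0, "dy": 2, "dz": 0, "wx": 0, "wy": 0, "wz": 0},
  ],
)

```text
time: 25.05
eef_pos: [0.4702, 0.1557, 0.0108]
eef_rot: [-0.0, -0.06, 0.998, -0.0]
force: [-0.9, -2.1, 0.3]
width: -0.0001
finger_force: 0.7
```

play_rows(
  rows=[
    {"gripper": 0, "dx": 0, "dy": 2, "dz": 0, "wx": 0, "wy": 0, "wz": 0},
    {"gripper": 0, "dx": 0, "dy": 0, "dz": 0, "wx": 0, "wy": 0, "wz": 0},
  ],
)

```text
time: 25.3
eef_pos: [0.47, 0.1578, 0.0108]
eef_rot: [0.0, -0.06, 0.998, 0.0]
force: [-0.1, -0.7, 0.3]
width: -0.0001
finger_force: 0.2
```

```bash
python3 - <<'E'
from h import *
where()
E
```

```text
t 25.3 rack mm [-39.4 122.4  10.8] yaw off -0.0001569974960844711 tilt [0. 0.] F [-0.1 -0.7  0.3] -0.00010522160419643769
```

play_rows(
  rows=[
    {"gripper": 0, "dx": 0, "dy": 2, "dz": 0, "wx": 0, "wy": 0, "wz": 0},
    {"gripper": 0, "dx": 0, "dy": 2, "dz": 0, "wx": 0, "wy": 0, "wz": 0},
  ],
)

```text
time: 25.55
eef_pos: [0.4697, 0.1609, 0.0108]
eef_rot: [0.0, -0.061, 0.998, -0.001]
force: [0.2, -11.5, 0.8]
width: -0.0002
finger_force: 5.4
```

play_rows(
  rows=[
    {"gripper": 0, "dx": 0, "dy": 2, "dz": 0, "wx": 0, "wy": 0, "wz": 0},
    {"gripper": 0, "dx": 0, "dy": 0, "dz": 0, "wx": 0, "wy": 0, "wz": 0},
  ],
)

```text
time: 25.8
eef_pos: [0.4696, 0.161, 0.0108]
eef_rot: [-0.0, -0.061, 0.998, -0.002]
force: [0.2, -15.8, 0.8]
width: 0.0001
finger_force: 7.5
```

play_rows(
  rows=[
    {"gripper": 0, "dx": 0, "dy": 2, "dz": 0, "wx": 0, "wy": 0, "wz": 0},
    {"gripper": 0, "dx": 0, "dy": 0, "dz": 0, "wx": 0, "wy": 0, "wz": 0},
  ],
)

```text
time: 26.05
eef_pos: [0.4696, 0.1614, 0.0108]
eef_rot: [-0.0, -0.061, 0.998, -0.004]
force: [0.6, -24.3, 2.1]
width: -0.0
finger_force: 11.5
```

play_rows(
  rows=[
    {"gripper": 0, "dx": 0, "dy": 2, "dz": 0, "wx": 0, "wy": 0, "wz": 0},
    {"gripper": 0, "dx": 0, "dy": 0, "dz": 0, "wx": 0, "wy": 0, "wz": 0},
  ],
)

```text
time: 26.3
eef_pos: [0.4696, 0.1617, 0.0109]
eef_rot: [-0.0, -0.062, 0.998, -0.005]
force: [0.9, -32.5, 2.4]
width: 0.0003
finger_force: 15.5
```

The cradle is hard against the left stop at rack y of about 126 for the TCP, as expected. I'm backing off, lifting clear, and checking.

play_rows(
  rows=[
    {"gripper": 0, "dx": 0, "dy": -10, "dz": 0, "wx": 0, "wy": 0, "wz": 0},
    {"gripper": 0, "dx": 0, "dy": -8, "dz": 0, "wx": 0, "wy": 0, "wz": 0},
    {"gripper": 0, "dx": 0, "dy": 0, "dz": -45, "wx": 0, "wy": 0, "wz": 0},
    {"gripper": 0, "dx": 0, "dy": 0, "dz": -45, "wx": 0, "wy": 0, "wz": 0},
    {"gripper": 0, "dx": 0, "dy": -10, "dz": -45, "wx": 0, "wy": 0, "wz": 0},
    {"gripper": 0, "dx": -30, "dy": -20, "dz": -27, "wx": 0, "wy": 0, "wz": 0},
    {"gripper": 0, "dx": -33, "dy": -25, "dz": 0, "wx": 0, "wy": 0, "wz": 0},
    {"gripper": 0, "dx": 0, "dy": 0, "dz": 0, "wx": 0, "wy": 0, "wz": 0},
  ],
)

```text
time: 27.3
eef_pos: [0.5422, 0.1018, 0.1733]
eef_rot: [0.001, -0.06, 0.998, 0.0]
force: [0.1, -0.0, -0.1]
width: -0.0003
finger_force: 0.0
```

```bash
python3 - <<'E'
from h import *
where()
w=vision.capture('wrist');g=cv2.cvtColor(w,cv2.COLOR_BGR2GRAY)
ys=np.arange(.20,.10,-.003)
q=proj('wrist',W(P,[[-.046,y,.0205] for y in ys])).round().astype(int);print([(int(1000*y),int(g[b,a])) for y,(a,b) in zip(ys,q)])
print(cv2.HoughCircles(cv2.GaussianBlur(g,(5,5),0),cv2.HOUGH_GRADIENT,1,20,param1=80,param2=25,minRadius=18,maxRadius=45))
print(proj('wrist',W(P,[[.019,y,.061] for y in(0,.053,-.106)])).round(1).tolist())
E
```

```text
t 27.3 rack mm [ 25.5  58.1 173.3] yaw off -0.0016500932450209949 tilt [0.002 0.   ] F [ 0.1 -0.  -0.1] -0.0002733354267507807
[(200, 170), (197, 167), (194, 168), (191, 52), (188, 130), (185, 174), (182, 175), (179, 173), (176, 174), (173, 174), (169, 175), (166, 176), (163, 178), (160, 178), (157, 179), (154, 181), (151, 181), (148, 182), (145, 184), (142, 181), (139, 102), (136, 49), (133, 58), (130, 162), (127, 170), (124, 169), (121, 168), (118, 168), (115, 167), (112, 169), (109, 170), (106, 171), (103, 170), (100, 170)]
[[[244.5 172.5  26.6]
  [ 49.5 176.5  28.6]
  [175.5 175.5  28.6]
  [311.5 156.5  44.4]
  [ 75.5 159.5  18.8]]]
[[177.1, 177.3], [243.9, 177.2], [50.4, 177.8]]
```

The cradle's cheeks are at 191 and 135 mm, so it is at the left stop. The coupling is home, level with both stored ones, and the robot is clear.

```bash
python3 -c "
from station import order;print(order.sign_off())"
```

```text
the job is handed in; nothing more can be done
None
```

The coupling is standing home in the third gap, the empty cradle is back against the left stop, and the job was handed in at about 27 s; it returned no verdict. On the first run along the rail the fingertips pushed the coupling, not the cradle's cheek, because they sat higher than I assumed.

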